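Change the bead-drilling jig over from ball beads to olive beads

TASK

Change the drilling jig over from ball beads to olive beads. First take the drilled ball bead out of the nest plate on the jig and stand it in the empty end of the tray, leaving the two beads already there standing; then swap the two nest plates, setting one of them down on the cork mat on the way, so that the olive plate sits fully home on the jig's pins and the ball plate lies flat in the cradle between its cleats. Keep the plates level, lifting straight up so that they do not cock on the pins; last of all, stand the olive blank upright in the pocket of the olive plate on the jig.

Things in the scene. Friction and masses are not known exactly. Their poses are not given: they have to be found in the camera images.
- jig: Aluminium jig base, fixed: plate 84 (x) by 126 (y) by 16 mm, with low screwed ears at the y ends (168 mm overall). Two steel pins on top at y = +46 and -46 mm, x = 0: 9 mm thick for 10 mm, then tapering to 3.4 mm; tips 40.5 mm above the origin. Origin: centre of the underside, z up. A plate seated on the pins has its origin 16 mm above this one, its y along this y (either way round).
- cradle: Plywood storage cradle, fixed: a board 84 (x) by 164 (y) by 6 mm with a cleat across each y end, rising to 16 mm; 140 mm clear between the cleats, the x sides open. A nest plate lies lengthwise between the cleats. Origin: centre of the underside, on the bench; its floor is 6 mm above the origin.
- mat: Bare cork mat, fixed, 84 (x) by 150 (y) by 3 mm: the free spot for a plate. Origin: centre of the underside, on the bench; its top is 3 mm above the origin.
- tray: Low wooden tray with a grey lining, fixed, 90 (x) by 160 (y) mm outside, walls 6 mm thick and 11 mm high, floor 5 mm above the origin. Two drilled ball beads stand in its -y half; the +y half is empty (a good spot is y = +38 mm, x = 0). Origin: centre of the underside, on the bench.
- ball_nest: Nest plate for ball beads, loose, light hardwood, 54 (x, grip across this) by 120 (y) by 16 mm thick, about 0.11 kg: two 12 mm through holes at y = +46 and -46 mm for the jig's pins; in the middle a round pocket 42 mm across, 10 mm deep (floor 6 mm above the origin). At the start it sits on the jig with a ball bead in its pocket. Origin: centre of the underside.
- olive_nest: Nest plate for olive beads, loose, the same as the ball plate (54 by 120 by 16 mm, same holes) but with a smaller pocket, 30 mm across and 10 mm deep (floor 6 mm above the origin). At the start it lies empty in the cradle. Origin: centre of the underside; y is the long axis, x the width to grip across.
- ball_bead: The drilled ball bead that stands in the ball plate's pocket at the start: mid-brown wood, a ball 36 mm across with flats of 18 mm at the top and bottom, 34 mm high, widest at 17 mm, 22 g. Origin: centre of the lower flat; z is its axis.
- olive_blank: Undrilled olive-shaped blank of honey-brown wood that stands on the bench by itself: 26 mm across, 44 mm high, widest at 22 mm, flats of 16 mm at the top and bottom, 18 g. Origin: centre of the lower flat; z is its axis.
- done_1: One of the two finished ball beads in the tray, the same as the ball bead. Origin: centre of the lower flat.
- done_2: The other finished ball bead in the tray. Origin: centre of the lower flat.
Not all that is in view belongs to the job. Leave any blue or pink look-alike of the olive_nest alone.

How it is judged:
On the way, in this order (a step that is already met when the one before it is completed fails the run):
1. the ball bead stands released in the empty half of the tray while the ball plate is still on the jig's pins (x of ball_bead in the frame of tray between -0.037 and 0.037 m and y of ball_bead in the frame of tray between 0 and 0.072 m and z of ball_bead in the frame of tray below 0.009 m and angle between ball_bead's own z axis and vertical below 0.15 rad and contact force between the fingers and ball_bead below 0.3 N and horizontal distance between ball_nest and jig below 0.005 m and z of ball_nest in the frame of jig between 0.013 and 0.019 m and angle between the y axis of ball_nest and the y axis of jig, either way round below 0.1 rad and angle between ball_nest's own z axis and vertical below 0.06 rad and contact force between the fingers and ball_nest below 0.3 N), for 0.2 s.
2. one of the nest plates lies released on the cork mat (((x of ball_nest in the frame of mat between -0.025 and 0.025 m and y of ball_nest in the frame of mat between -0.03 and 0.03 m and z of ball_nest in the frame of mat below 0.0065 m and contact force between the fingers and ball_nest below 0.3 N) or (x of olive_nest in the frame of mat between -0.025 and 0.025 m and y of olive_nest in the frame of mat between -0.03 and 0.03 m and z of olive_nest in the frame of mat below 0.0065 m and contact force between the fingers and olive_nest below 0.3 N))), for 0.2 s.
3. the plates are swapped, olive plate on the jig's pins and ball plate in the cradle, with the olive blank not yet loaded (horizontal distance between olive_nest and jig below 0.005 m and z of olive_nest in the frame of jig between 0.013 and 0.019 m and angle between the y axis of olive_nest and the y axis of jig, either way round below 0.1 rad and angle between olive_nest's own z axis and vertical below 0.06 rad and contact force between the fingers and olive_nest below 0.3 N and x of ball_nest in the frame of cradle between -0.015 and 0.015 m and y of ball_nest in the frame of cradle between -0.015 and 0.015 m and z of ball_nest in the frame of cradle between 0.003 and 0.0095 m and angle between ball_nest's own z axis and vertical below 0.05 rad and contact force between the fingers and ball_nest below 0.3 N and linear speed of ball_nest below 0.02 m/s and horizontal distance between olive_blank and olive_nest above 0.05 m), for 0.2 s.
At the end, for the whole second after the job is handed in: Olive plate level and fully home on the pins (within 5 mm); ball plate flat in the cradle, within 15 mm of its centre; olive blank upright on the floor of its pocket; ball bead upright in the tray's +y half, the two earlier beads still upright in the tray; all released and at rest (horizontal distance between olive_nest and jig below 0.005 m and z of olive_nest in the frame of jig between 0.013 and 0.019 m and angle between the y axis of olive_nest and the y axis of jig, either way round below 0.1 rad and angle between olive_nest's own z axis and vertical below 0.06 rad and contact force between the fingers and olive_nest below 0.3 N and x of ball_nest in the frame of cradle between -0.015 and 0.015 m and y of ball_nest in the frame of cradle between -0.015 and 0.015 m and z of ball_nest in the frame of cradle between 0.003 and 0.0095 m and angle between ball_nest's own z axis and vertical below 0.05 rad and contact force between the fingers and ball_nest below 0.3 N and linear speed of each of ball_nest, olive_nest, olive_blank, ball_bead, done_1, done_2 below 0.02 m/s and horizontal distance between olive_blank and olive_nest below 0.009 m and z of olive_blank in the frame of olive_nest between 0.003 and 0.0095 m and angle between each of olive_blank, ball_bead, done_1, done_2's own z axis and vertical below 0.15 rad and contact force between the fingers and olive_blank below 0.3 N and x of ball_bead in the frame of tray between -0.037 and 0.037 m and y of ball_bead in the frame of tray between 0 and 0.072 m and z of each of ball_bead, done_1, done_2 in the frame of tray below 0.009 m and contact force between the fingers and ball_bead below 0.3 N and x of done_1 in the frame of tray between -0.037 and 0.037 m and y of done_1 in the frame of tray between -0.072 and 0.072 m and contact force between the fingers and done_1 below 0.3 N and x of done_2 in the frame of tray between -0.037 and 0.037 m and y of done_2 in the frame of tray between -0.072 and 0.072 m and contact force between the fingers and done_2 below 0.3 N); the robot touches nothing.
It fails at once if a nest plate is tipped more than about 12 degrees (cocked on its pins, or carried askew) (angle between any of ball_nest, olive_nest's own z axis and vertical above 0.21 rad).
It also fails if it takes over 128 s, if anything falls off the work surface, if the arm or the gripper's body presses on something with over 40 N, if the wrist force passes 120 N, or if a joint passes its speed limit or range.

ROBOT

A 7-joint arm with a two-finger parallel gripper is mounted at the origin on the work surface. World frame = base frame: x ahead of the robot, y to its left, z up, the work surface at z = 0. Lengths are in m, angles in rad, forces in N, time in s.
With the tool pointing down it reaches from about 0.4 to 0.925 m from the base axis. Payload 5.6 kg.
Tool frame: the origin (TCP) lies midway between the tips of the shut fingers; the grasp point (between the pads) lies manip.grasp_offset behind it (manip.grasp_offset is the distance from the TCP to the grasp point, in m); z points along the fingers, y is the line along which they close (so a half turn about z gives the same grasp; the last joint's range is limited). The gripper opens to 85 mm and grips with 20 to 120 N. Pads are 22 mm wide; open, the fingers measure 114 mm over their backs; the gripper's body (76 mm by 85 mm) begins 54 mm behind the grasp point. The pads swing forward as they close: fully open they stand 13 mm farther back than shut.
Start: joints at [1.207, 0.468, -0.012, 1.603, 0.006, 1.071, -0.056], TCP at [0.205, -0.617, 0.231] pointing down, gripper open.
Joint ranges: [-2.53, 2.53], [-0.31, 2.02], [-1.57, 1.55], [0.28, 2.44], [-1.29, 4.43], [0.15, 1.84], [-2.92, 2.92]. Speed limits (rad/s): [2.57, 2.57, 3.14, 3.14, 3.14, 3.14, 3.14].

INTERFACE

Orientations are given as a unit quaternion [x, y, z, w].
In Python, from cell import manip gives the robot as it stands. Calls block until the motion is done:
- manip.move_to(position, orientation): joint-space move of the TCP to a pose.
- manip.move_linear(position, rotation=None, v=0.15, stop_force=None): straight line of the TCP; rotation=None keeps the orientation; v is the mean speed in m/s. With stop_force (N) it stops when the force on the tool has changed by that much, and returns True; else False.
- manip.set_joints(angles): joint-space move.
- manip.gripper_to(opening, effort=None): finger opening in m; effort is the grip in N (None keeps the last); returns when the fingers have stopped.
- manip.hold(seconds).
- manip.solve_ik(position, orientation): joint angles nearest the present ones, or None.
- manip.read_state(): the state.
- manip.get_image(name): name is "scene" or "side" or "wrist"; returns a dict with "pixels" (480x640x3 uint8, red, green, blue), "fx", "fy", "cx", "cy" (pixels), "R" (3x3) and "t" (3): a world point X has camera coordinates R X + t. Camera axes: x right, y down, z forward; pixel columns grow to the right and rows downward; lengths in m; the calibration is good to about 2 mm. A picture is of the moment at which its call begins. There is no depth.
A pose or a line that the arm cannot do raises manip.Unreachable and nothing moves.
- manip.sign_off(): hands the job in; it is judged then, once.
The state is a dict: "clock": time; "q": joint angles; "qvel": joint speeds; "joint_efforts": joint torques, N m; "ee_pos": TCP position; "tool_rot": TCP orientation; "force": force on the tool from outside, world axes, zero at the start; "ft_torque": the same for the moment, N m; "opening": finger opening in m; "gripper_force": force on a finger pad.
Only numpy, scipy, OpenCV 4.12 (cv2) and the standard library are available. Lean on these libraries where they do the work, as an engineer would, in place of code of your own. Each camera call takes 0.05 s, during which the arm holds its last target. There are 200 camera calls.

## Working session

There is one attempt and no reset: what is moved stays moved. The work goes in short steps, each a Python script; the robot and the scene stay as the last script left them, time stands still between calls to the robot, and variables do not carry over. Pictures are saved under pics/ and viewed, at most 14 in all, crops included, and the job is handed in when it is done.

```bash
mkdir -p pics; ls
python3 - <<'E'
from cell import manip
import cv2
for n in ("scene","side"):
    d=manip.get_image(n); cv2.imwrite(f"pics/{n}0.png",d["pixels"][:,:,::-1])
    print(n,d["fx"],d["fy"],d["cx"],d["cy"],d["R"],d["t"])
s=manip.read_state(); print(s["clock"],s["tool_rot"],s["ee_pos"],manip.grasp_offset,s["opening"])
E
```

```text
pics
scene 440.863082613025 440.863082613025 319.2678255458692 241.8336170165311 [[-0.52059338  0.85366996  0.01517008]
 [ 0.44887256  0.28876348 -0.84565305]
 [-0.72628917 -0.43343195 -0.53351737]] [ 0.32157831 -0.181233    1.21345937]
side 473.3814264412523 473.3814264412523 323.0681754534919 243.63276675277046 [[-0.8469863  -0.53140451 -0.01494829]
 [-0.27147539  0.45652853 -0.84727966]
 [ 0.45707255 -0.71357617 -0.53093666]] [0.36874417 0.20395684 0.82829004]
0.1 [ 9.87164536e-01  1.59704581e-01 -1.96042324e-04 -7.65582500e-04] [ 0.20475021 -0.61639926  0.23043616] 0.0187 0.08550204923363514
```

View pics/scene0.png

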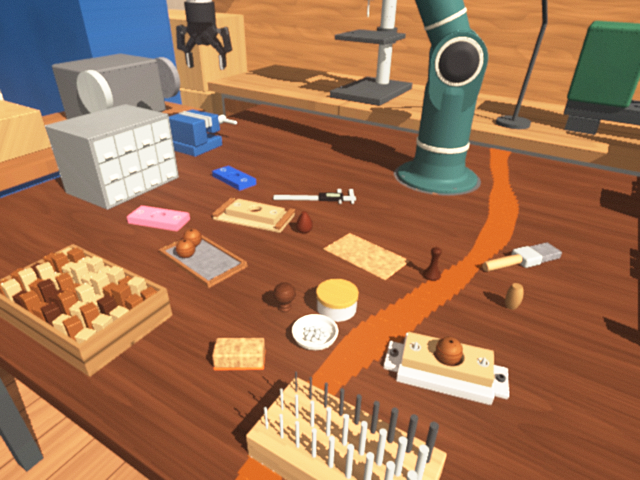

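View pics/side0.png

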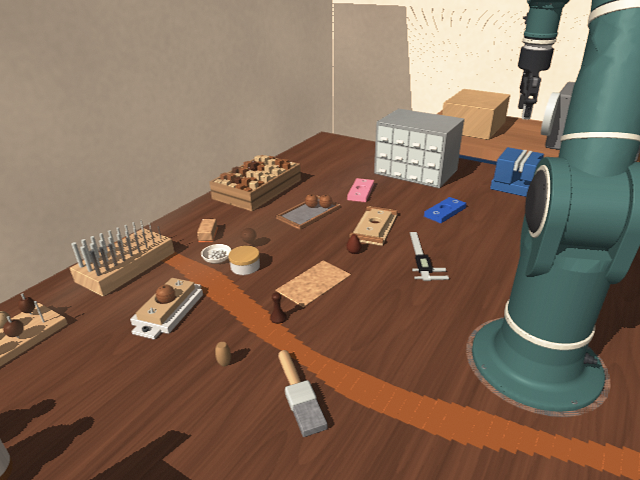

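Scene picture: jig with the ball plate and bead at (447,370), cradle with the wooden plate at (253,214), mat at (365,255), tray at (203,257) with two beads at its left end. Blue (234,177) and pink (158,218) plates are the look-alikes to leave. Blank candidates are the honey-brown egg at (514,295), the red-brown pear (304,221) and the dark pawn (432,264). The honey egg fits on colour and shape. In the side picture these are: jig (167,305), cradle (375,224), mat (314,283), tray (308,212), egg (223,353).

```bash
cat > h.py <<'E'
from cell import manip
import numpy as np, cv2
from scipy.spatial.transform import Rotation as Rn
def grab(n,f=None):
    d=manip.get_image(n)
    if f: cv2.imwrite("pics/"+f,d["pixels"][:,:,::-1])
    return d
def ray(d,uv):
    R=np.array(d["R"]);t=np.array(d["t"])
    v=R.T@np.array([(uv[0]-d["cx"])/d["fx"],(uv[1]-d["cy"])/d["fy"],1.]); return -R.T@t,v/np.linalg.norm(v)
def plane(d,uv,z):
    o,v=ray(d,uv); return o+v*(z-o[2])/v[2]
def tri(*obs):
    A=0;b=0
    for d,uv in obs:
        o,v=ray(d,uv);P=np.eye(3)-np.outer(v,v);A=A+P;b=b+P@o
    return np.linalg.solve(A,b)
def proj(d,X):
    c=np.array(d["R"])@np.array(X)+np.array(d["t"]); return np.array([d["fx"]*c[0]/c[2]+d["cx"],d["fy"]*c[1]/c[2]+d["cy"]])
def down(yaw):
    # tool z down, tool y (closing line) along world direction 'yaw'
    y=np.array([np.cos(yaw),np.sin(yaw),0]);z=np.array([0,0,-1.]);return Rn.from_matrix(np.c_[np.cross(y,z),y,z]).as_quat()
E
python3 - <<'E'
from h import *
a,b=grab("scene"),grab("side")
for n,p,q in [("bead",(449,350),(165,294)),("jig",(447,370),(167,305)),("crad",(253,214),(375,224)),("mat",(365,255),(314,283)),("tray",(203,257),(308,212)),("egg",(514,295),(223,353)),("pear",(304,221),(354,243)),("pawn",(432,264),(278,308))]:
    print(n,tri((a,p),(b,q)).round(3),plane(a,p,.02).round(3),plane(b,q,.02).round(3))
s=manip.read_state(); R=Rn.from_quat(s["tool_rot"]).as_matrix(); print(R.round(3))
w=grab("wrist","w0.png"); print(w["fx"],w["cx"],w["cy"],(w["R"]@R).round(3),(w["R"]@s["ee_pos"]+w["t"]).round(4))
E
```

```text
bead [0.658 0.235 0.038] [0.64  0.233 0.02 ] [0.679 0.221 0.02 ]
jig [0.663 0.237 0.007] [0.678 0.242 0.02 ] [0.649 0.243 0.02 ]
crad [ 0.451 -0.279  0.006] [ 0.472 -0.26   0.02 ] [ 0.44  -0.257  0.02 ]
mat [ 0.454  0.007 -0.002] [0.484 0.021 0.02 ] [0.438 0.032 0.02 ]
tray [ 0.64  -0.25   0.004] [ 0.655 -0.233  0.02 ] [ 0.623 -0.224  0.02 ]
egg [0.461 0.287 0.023] [0.457 0.288 0.02 ] [0.463 0.284 0.02 ]
pear [ 0.44  -0.147  0.022] [ 0.437 -0.149  0.02 ] [ 0.442 -0.15   0.02 ]
pawn [0.45  0.141 0.024] [0.444 0.139 0.02 ] [0.454 0.136 0.02 ]
[[ 0.949  0.315 -0.   ]
 [ 0.315 -0.949  0.001]
 [-0.    -0.001 -1.   ]]
429.6650650172594 321.06628476324033 245.4053388797516 [[-0.001  1.    -0.   ]
 [-0.963 -0.001 -0.269]
 [-0.269  0.     0.963]] [0.0003 0.027  0.1549]
```

```bash
python3 - <<'E'
from h import *
import pickle
V={}
for n,p in [("B1",(.50,-.27,.26)),("B2",(.60,-.20,.26)),("M1",(.46,-.02,.24)),("A1",(.50,.22,.26)),("A2",(.62,.26,.26))]:
    manip.move_to(list(p),down(0)); V[n]=grab("wrist",f"{n}.png"); print(n,manip.read_state()["clock"],manip.read_state()["q"][6])
pickle.dump(V,open("V.pkl","wb"))
E
python3 -c "
import cv2,numpy as np
cv2.imwrite('pics/mB.png',cv2.resize(np.hstack([cv2.imread('pics/B1.png'),cv2.imread('pics/B2.png')]),(800,300),interpolation=3))"
```

```text
B1 1.975 0.2956264385518495
B2 2.5833 0.09497449199153597
M1 3.55 -0.14489391930665022
A1 4.5667 -0.7010964680403987
A2 5.1917 -0.7153281498788668
```

View pics/mB.png

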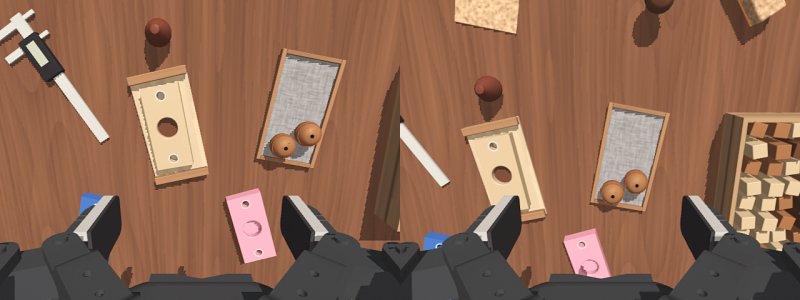

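View pics/A1.png

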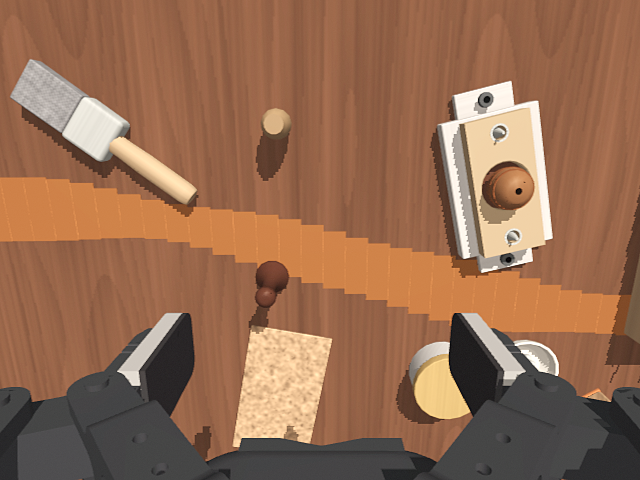

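B1/B2: the wooden plate lies in the cradle (pocket at about B1 (334,254), holes (320,192) and (346,316)), the tray has two beads at its lower (-y) end, and the pink plate is separate. A1: jig at (495,180), bead (510,185), honey egg blank (275,125), mat at (285,385). Next I check colours and an enlarged crop of the candidates.

Run:
```python
import cv2,numpy as np
A1,A2,B1,B2,M1=[cv2.imread(f"pics/{k}.png") for k in("A1","A2","B1","B2","M1")]
def c(im,x,y,s,f): return cv2.resize(im[y:y+s,x:x+s],(f,f),interpolation=cv2.INTER_CUBIC)
top=np.hstack([c(A1,400,70,210,400),c(B1,180,90,210,400)])
bot=cv2.resize(np.hstack([A2,M1]),(800,300))[:200]
bot=cv2.resize(np.hstack([A2,M1]),(533,200))
bot=np.hstack([bot,np.zeros((200,67,3),np.uint8),c(A1,225,75,100,200)])
cv2.imwrite("pics/m2.png",np.vstack([top,bot]))
for im,p in [(A1,(480,150)),(A1,(450,170)),(A1,(545,220)),(A1,(275,122)),(A1,(280,370)),(B1,(300,220)),(B1,(305,230)),(B1,(355,250)),(B1,(480,150)),(B1,(310,150)),(A1,(350,150)),(A1,(497,180))]:
    print(p,cv2.cvtColor(im,cv2.COLOR_BGR2HSV)[p[1],p[0]])
```

```text
(480, 150) [ 17  78 242]
(450, 170) [ 17  18 255]
(545, 220) [ 17  18 255]
(275, 122) [ 16  98 218]
(280, 370) [ 15  95 236]
(300, 220) [ 18  78 234]
(305, 230) [ 18  69 250]
(355, 250) [ 11 134 150]
(480, 150) [ 13  17 178]
(310, 150) [ 11 135 149]
(350, 150) [ 11 134 158]
(497, 180) [ 11 163 177]
```

View pics/m2.png

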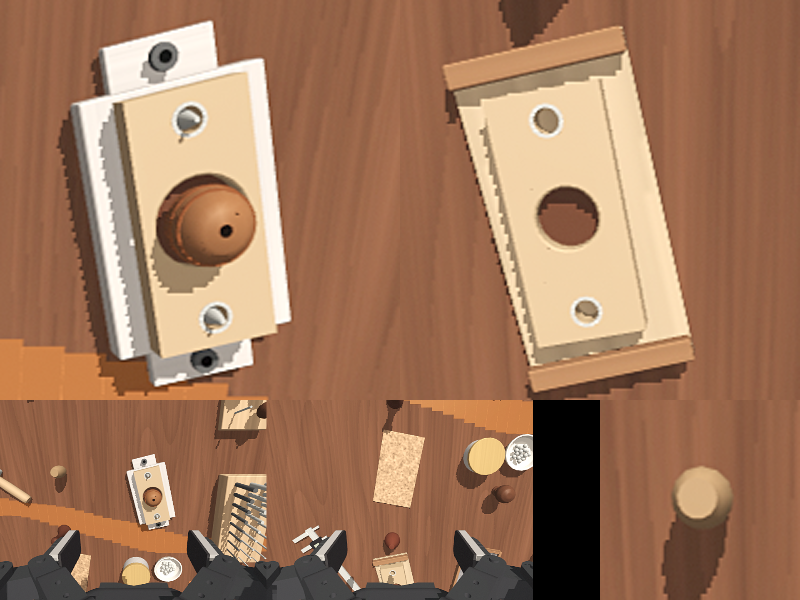

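The enlarged crop confirms the blank: a honey-brown standing egg with a pale top flat at A1 (274,123), and the olive plate with its smaller pocket in the cradle. Now for measurements.

```bash
cat >> h.py <<'E'
def hsv(d): return cv2.cvtColor(d["pixels"],cv2.COLOR_RGB2HSV)
def blob(d,g,r,lo,hi,hull=True):
    m=cv2.inRange(hsv(d),np.array(lo),np.array(hi)); k=np.zeros_like(m); cv2.circle(k,(int(g[0]),int(g[1])),r,255,-1)
    pts=cv2.findNonZero(m&k)
    if pts is None: return None
    c,wh,a=cv2.minAreaRect(pts); return np.array(c),wh,a,len(pts)
def ring(d,g,r=11):
    return blob(d,g,r,(0,0,200),(180,45,255))
def rect(d,g,lo,hi):
    """oriented rectangle of the connected colour area holding pixel g: corner pixels"""
    m=cv2.inRange(hsv(d),np.array(lo),np.array(hi)); m=cv2.morphologyEx(m,cv2.MORPH_CLOSE,np.ones((5,5)))
    n,l=cv2.connectedComponents(m); k=l[int(g[1]),int(g[0])]
    return cv2.boxPoints(cv2.minAreaRect(cv2.findNonZero((l==k).astype(np.uint8)))) if k else None
E
python3 - <<'E'
from h import *
import pickle
V=pickle.load(open("V.pkl","rb"))
for nm,obs in {"jh+":[("A1",(499.7,133)),("A2",(353,180))],"jh-":[("A1",(512.9,237)),("A2",(377,278))],"oh+":[("B1",(256.6,153)),("B2",(147,234))],"oh-":[("B1",(278,253)),("B2",(181,336))]}.items():
    r=[(V[k],ring(V[k],g)) for k,g in obs]
    print(nm,[(x[1][0].round(1),np.round(x[1][1],1),x[1][3]) if x[1] else None for x in r])
    if all(x[1] for x in r): print("   ",tri(*[(d,x[0]) for d,x in r]).round(4))
h=hsv(V["B1"]);print(h[119,248],h[282,290],h[150,340],h[50,450],h[105,460])
h=hsv(V["A1"]);print("eggtop",h[122,274],"side",h[135,278],"bead",h[185,505],"beadhole",h[190,518])
print("A2 egg",hsv(V["A2"])[165:180:5,138:146:4].tolist())
h=hsv(V["M1"]);print("mat",h[160,320])
q=rect(V["M1"],(320,160),(10,50,190),(20,140,255)); P=np.array([plane(V["M1"],x,.003) for x in q]); print("mat",q.round(0).tolist(),P.mean(0).round(4),np.linalg.norm(np.diff(P,axis=0),axis=1).round(4),P.round(3).tolist())
q=rect(V["B1"],(480,150),(0,0,120),(180,45,215)); P=np.array([plane(V["B1"],x,.005) for x in q]); print("tray",q.round(0).tolist(),P.mean(0).round(4),np.linalg.norm(np.diff(P,axis=0),axis=1).round(4),P.round(3).tolist())
E
```

```text
jh+ [(array([499., 132.]), array([18., 18.]), 133), (array([354.5, 181.5]), array([17., 17.]), 126)]
    [0.6479 0.2802 0.0318]
jh- [(array([512.5, 236. ]), array([16., 17.]), 115), (array([377. , 279.5]), array([15., 16.]), 116)]
    [0.6703 0.1905 0.0304]
oh+ [(array([256.2, 153.2]), array([17.7, 17. ]), 110), (array([148.6, 233.8]), array([17. , 15.2]), 102)]
    [ 0.4424 -0.2269  0.0223]
oh- [(array([277.5, 253. ]), array([16.1, 15.7]), 92), None]
[ 14 122 201] [ 14 122 202] [ 11 134 148] [ 11 137 153] [ 15  16 189]
eggtop [ 16  97 218] side [ 15 114  98] bead [ 13 141 181] beadhole [  8 132  31]
A2 egg [[[16, 106, 209], [16, 106, 199]], [[16, 105, 199], [16, 109, 187]], [[16, 105, 209], [15, 114, 159]]]
mat [ 15 101 217]
mat [[248.0, 240.0], [281.0, 70.0], [380.0, 90.0], [347.0, 260.0]] [0.4544 0.0092 0.003 ] [0.1489 0.0835 0.1507] [[0.394, -0.055, 0.003], [0.428, 0.09, 0.003], [0.511, 0.075, 0.003], [0.485, -0.074, 0.003]]
tray [[418.0, 247.0], [459.0, 83.0], [542.0, 103.0], [501.0, 268.0]] [ 0.6434 -0.2524  0.005 ] [0.1503 0.0764 0.1529] [[0.591, -0.317, 0.005], [0.618, -0.169, 0.005], [0.692, -0.186, 0.005], [0.673, -0.338, 0.005]]
```

Run:
```python
from h import *
import pickle
V=pickle.load(open("V.pkl","rb")); B1,A1,A2=V["B1"],V["A1"],V["A2"]
a,b=[plane(B1,x,.022) for x in((256.2,153.2),(277.5,253))]; print("olive",a.round(4),b.round(4),((a+b)/2).round(4),np.linalg.norm(a-b),np.degrees(np.arctan2(*(a-b)[[1,0]])))
c=[]
for g in((248,119),(290,282)):
    q=rect(B1,g,(12,110,180),(16,135,225)); P=np.array([plane(B1,x,.016) for x in q]); c.append(P.mean(0)); print("cleat",q.round(0).tolist(),P.mean(0).round(4),np.linalg.norm(np.diff(P,axis=0),axis=1).round(4))
print("cradle",((c[0]+c[1])/2).round(4),np.linalg.norm(c[0]-c[1]),np.degrees(np.arctan2(*(c[0]-c[1])[[1,0]])))
e=[blob(A1,(274,123),14,(13,80,190),(19,115,240)),blob(A2,(140,172),14,(13,80,193),(19,115,240))]; print(e)
print("egg top",tri((A1,e[0][0]),(A2,e[1][0])).round(4),plane(A1,e[0][0],.044),plane(A2,e[1][0],.044))
h=[blob(A1,(518,190),9,(0,0,0),(180,255,75)),blob(A2,(366,231),14,(0,0,0),(180,255,75))]; print(h)
print("bead top",tri((A1,h[0][0]),(A2,h[1][0])).round(4))
```

```text
olive [ 0.4424 -0.2269  0.022 ] [ 0.458  -0.3171  0.022 ] [ 0.4502 -0.272   0.022 ] 0.0915550445614843 99.81520787278266
cleat [[202.0, 124.0], [295.0, 103.0], [298.0, 115.0], [205.0, 137.0]] [ 0.4371 -0.199   0.016 ] [0.083  0.0107 0.0836]
cleat [[247.0, 282.0], [332.0, 265.0], [334.0, 278.0], [249.0, 295.0]] [ 0.4685 -0.3463  0.016 ] [0.0831 0.0132 0.0838]
cradle [ 0.4528 -0.2727  0.016 ] 0.1506135304056832 102.03330535236769
[(array([273.63793945, 121.15518188]), (20.6121826171875, 24.697479248046875), 21.801406860351562, 428), (array([134.39656067, 169.24139404]), (15.362854957580566, 27.180435180664062), 23.198589324951172, 318)]
egg top [0.4606 0.2902 0.0314] [0.46216768 0.28935    0.044     ] [0.46576936 0.29217902 0.044     ]
[(array([518.5, 190.5]), (5.0, 5.0), 90.0, 28), (array([369.00003052, 239.50003052]), (4.949747085571289, 4.949747085571289), 45.0, 27)]
bead top [0.6591 0.235  0.0555]
```

Run:
```python
from h import *
S=manip.read_state
def st(m): s=S(); print(m,round(s["clock"],2),np.round(s["ee_pos"],4),"op",round(s["opening"],4),"gf",round(s["gripper_force"],2),"F",np.round(s["force"],2))
y=np.radians(14)
manip.gripper_to(.052,30)
manip.move_to([.6591,.235,.10],down(y))
print(manip.move_linear([.6591,.235,.0335],v=.08,stop_force=6)); st("down")
manip.gripper_to(.02,25); st("grip")
manip.move_linear([.6591,.235,.16],v=.12); st("lift")
grab("wrist","g1.png")
yt=np.radians(8.5)
manip.move_to([.649,-.215,.12],down(yt)); st("over")
```

```text
False
down 7.32 [0.6594 0.2353 0.034 ] op 0.0522 gf 0.0 F [-0.72 -0.36  0.25]
grip 7.62 [0.6596 0.2353 0.0345] op 0.0339 gf 25.1 F [ 0.45 -0.34  3.2 ]
lift 8.82 [0.6586 0.2347 0.1589] op 0.0338 gf 24.9 F [-0.32 -0.55 -0.3 ]
over 10.53 [ 0.6497 -0.2126  0.1203] op 0.0337 gf 24.9 F [ 0.5  -0.14 -1.34]
```

View pics/g1.png

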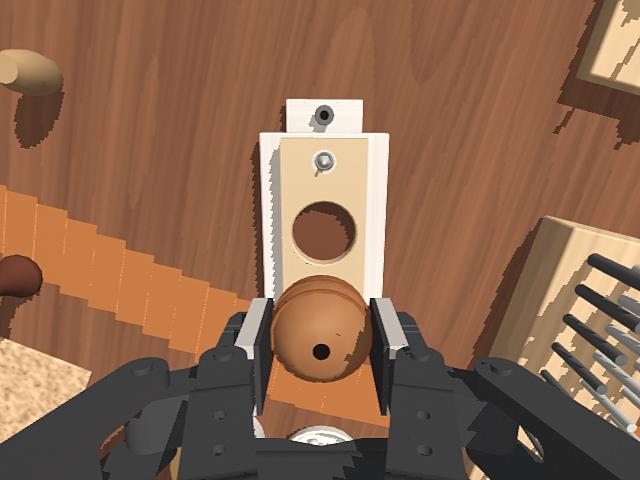

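Bead is held upright (drill hole centred at (321,351)), and the ball plate is still seated. Now placing.

```bash
cat >> h.py <<'E'
def st(m): s=manip.read_state(); print(m,round(s["clock"],2),np.round(s["ee_pos"],4),"op",round(s["opening"],4),"gf",round(s["gripper_force"],2),"F",np.round(s["force"],2))
E
python3 - <<'E'
from h import *
x,y=.649,-.215
manip.move_linear([x,y,.035],v=.1)
manip.hold(.2); st("pre")
print(manip.move_linear([x,y,.0150],v=.02,stop_force=2.5)); st("down")
manip.gripper_to(.06,25); manip.hold(.3); st("open")
manip.move_linear([x,y,.12],v=.15)
manip.move_to([.60,-.20,.24],down(0)); grab("wrist","t1.png")
E
```

```text
pre 11.73 [ 0.6495 -0.2152  0.0358] op 0.034 gf 24.9 F [ 0.19  1.03 -0.31]
True
down 12.54 [ 0.6488 -0.2149  0.0175] op 0.0336 gf 25.26 F [-0.94  0.02  3.74]
open 13.22 [ 0.648  -0.2149  0.0166] op 0.0603 gf 0.0 F [-0.56 -0.61 -0.16]
```

View pics/t1.png

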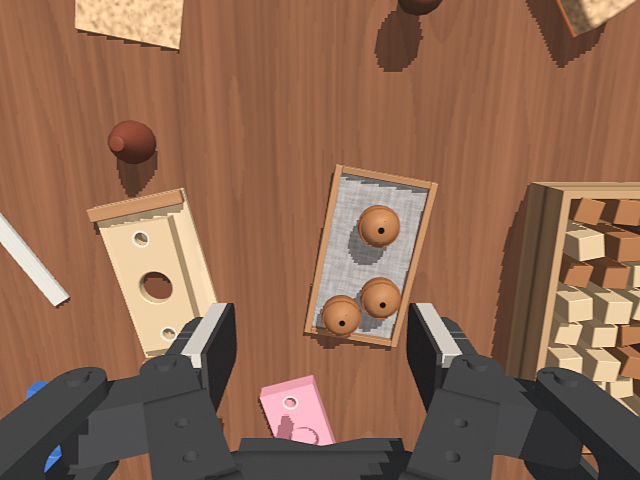

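Bead stands free in the tray at (379,226), with the two earlier beads upright at (342,315) and (380,298). Next, the ball plate to the mat.

Run:
```python
from h import *
y=np.radians(14); p=[.6591,.2354]
manip.gripper_to(.068)
manip.move_to(p+[.12],down(y))
manip.move_linear(p+[.045],v=.15)
print(manip.move_linear(p+[.0165],v=.04,stop_force=6)); st("down")
manip.gripper_to(.04,45); st("grip")
manip.move_linear(p+[.045],v=.03); st("l1")
manip.move_linear(p+[.12],v=.1); st("lift")
m=[.4544,.0092]
manip.move_linear(m+[.12],down(np.radians(-11.6)),v=.15); st("over")
manip.move_linear(m+[.02],v=.08); manip.hold(.2)
print(manip.move_linear(m+[.0025],v=.02,stop_force=3)); st("down")
manip.gripper_to(.075); st("open")
manip.move_linear(m+[.12],v=.15)
manip.move_to([.47,-.03,.24],down(0)); grab("wrist","m1.png"); st("")
```

```text
False
down 18.12 [0.6592 0.2356 0.0166] op 0.068 gf 0.0 F [-1.41 -0.05  0.23]
grip 18.39 [0.6595 0.2357 0.0172] op 0.0523 gf 48.99 F [ 0.51 -0.32  3.35]
l1 19.49 [0.6589 0.2353 0.0447] op 0.0526 gf 48.61 F [ 0.34  0.26 -0.52]
lift 20.39 [0.6587 0.235  0.1194] op 0.0527 gf 48.62 F [ 0.22  0.45 -1.15]
over 22.57 [0.4548 0.0098 0.12  ] op 0.053 gf 48.61 F [-0.07  0.29 -1.2 ]
True
down 24.93 [0.4542 0.0092 0.0041] op 0.0533 gf 49.38 F [-1.39  0.02  5.63]
open 25.27 [0.4535 0.0091 0.0036] op 0.0749 gf 0.0 F [-1.04  0.38  0.62]
 26.82 [ 0.469  -0.03    0.2387] op 0.075 gf 0.0 F [ 0.29 -0.89 -0.26]
```

View pics/m1.png

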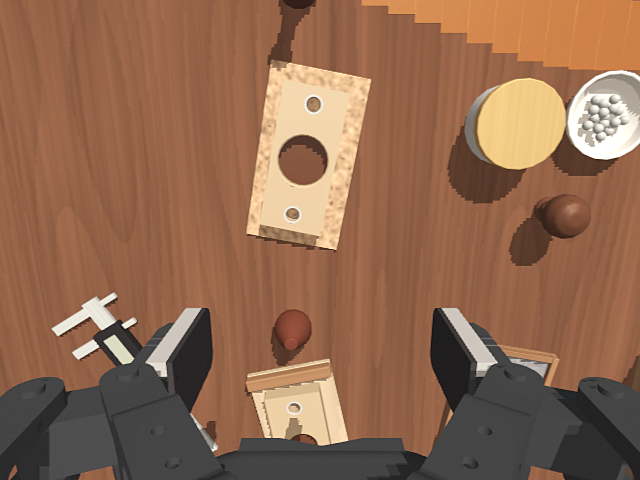

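Ball plate lies on the mat with holes at (313,104) and (292,214). Now I look at the bare pins and the blank.

Run:
```python
from h import *
import pickle
W={}
for n,p in [("J1",(.60,.19,.20)),("J2",(.70,.19,.20)),("E1",(.42,.22,.2)),("E2",(.50,.24,.2))]:
    manip.move_to(list(p),down(0)); W[n]=grab("wrist",f"{n}.png")
pickle.dump(W,open("W.pkl","wb"))
for n in("J1","J2"): 
    for a in(46,-46):
        u=np.radians(104); c=np.array([.6591,.2354]); print(n,proj(W[n],[*(c+a/1e3*np.array([np.cos(u),np.sin(u)])),.0405]).round(0))
for n in("E1","E2"): print(n,proj(W[n],[.464,.29,.044]).round(0))
I=[cv2.imread(f"pics/{n}.png") for n in W]
def c(im,p,s=200,f=400): x,y=max(0,min(640-s,int(p[0]-s/2))),max(0,min(480-s,int(p[1]-s/2))); print(x,y);return cv2.resize(im[y:y+s,x:x+s],(f,f),interpolation=2)
P=[proj(W[n],[.6591,.2354,.03]) for n in("J1","J2")]; Q=[proj(W[n],[.464,.29,.044]) for n in("E1","E2")]
t=np.hstack([c(I[0],P[0]),c(I[1],P[1])]); b=np.hstack([c(I[2],Q[0],100,200),c(I[3],Q[1],100,200),np.zeros((200,400,3),np.uint8)])
cv2.imwrite("pics/m4.png",np.vstack([t,b]))
```

```text
J1 [395.  89.]
J1 [421. 221.]
J2 [242.  88.]
J2 [280. 220.]
E1 [385. 123.]
E2 [268. 154.]
305 56
163 55
335 72
217 104
```

View pics/m4.png

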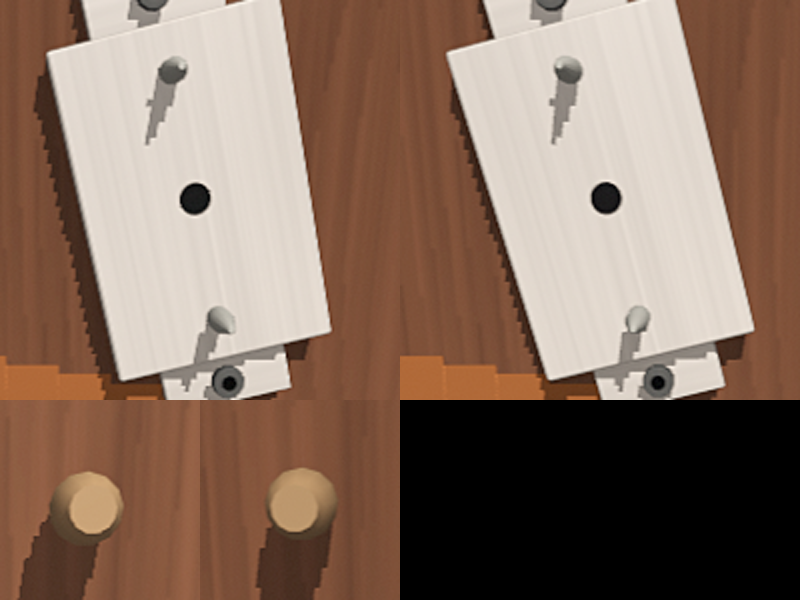

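Run:
```python
from h import *
import pickle
W=pickle.load(open("W.pkl","rb"));J1,J2=W["J1"],W["J2"]
c=[blob(d,g,12,(0,0,0),(180,255,80)) for d,g in((J1,(402,155)),(J2,(266,154)))]
print(c[0][:2],c[1][:2]); print("hole tri",tri((J1,c[0][0]),(J2,c[1][0])).round(4),plane(J1,c[0][0],.016).round(4),plane(J2,c[1][0],.016).round(4))
for a,b in(((396,88),(249,87.5)),((421.5,221),(280,219.5))): print("tip",tri((J1,a),(J2,b)).round(4),plane(J1,a,.0405).round(4),plane(J2,b,.0405).round(4))
# jig top-face left corners (z .016): direction of the long edge
for d,o in((J1,(305,56)),(J2,(163,55))):
    q=[(48,52),(120,380)] if d is J1 else [(48,52),(149,380)]
    P=[plane(d,(o[0]+x/2,o[1]+y/2),.016) for x,y in q]; v=P[0]-P[1]; print(np.degrees(np.arctan2(v[1],v[0])),np.linalg.norm(v))
for g1,g2 in(((382,126.5),(264.5,158.5)),): print("egg",tri((W["E1"],g1),(W["E2"],g2)).round(4))
e=[blob(W["E1"],(382,126),16,(12,60,205),(20,115,255)),blob(W["E2"],(264,158),16,(12,60,185),(20,115,255))]; print([x[:2] for x in e])
```

```text
(array([402., 155.]), (14.0, 14.0)) (array([265.5, 153.5]), (15.0, 13.0))
hole tri [0.6588 0.2358 0.017 ] [0.659  0.2354 0.016 ] [0.6587 0.2361 0.016 ]
tip [0.6505 0.2813 0.0275] [0.6484 0.2804 0.0405] [0.6526 0.2803 0.0405]
tip [0.6705 0.1912 0.0415] [0.6708 0.1907 0.0405] [0.6704 0.1913 0.0405]
103.3722596143469 0.12441722290649651
103.52137511680198 0.1246513709931165
egg [0.4619 0.2873 0.0451]
[(array([381.5, 124. ]), (26.0, 21.0)), (array([263.5, 155. ]), (26.0, 21.0))]
```

Run:
```python
from h import *
y=np.radians(9.8); p=[.4502,-.272]
manip.gripper_to(.068)
manip.move_to(p+[.12],down(y))
manip.move_linear(p+[.035],v=.15)
print(manip.move_linear(p+[.0065],v=.04,stop_force=6)); st("down")
manip.gripper_to(.04,45); st("grip")
manip.move_linear(p+[.03],v=.04); manip.move_linear(p+[.13],v=.12); st("lift")
m=[.6589,.2356]
manip.move_linear([.55,-.0,.13],down(np.radians(12)),v=.2)
manip.move_linear(m+[.13],down(np.radians(13.7)),v=.2); manip.hold(.2); st("over")
grab("wrist","o1.png")
manip.move_linear(m+[.05],v=.08); manip.hold(.2); st("pre")
print(manip.move_linear(m+[.0170],v=.02,stop_force=4)); st("down")
```

```text
False
down 33.74 [ 0.4504 -0.2719  0.0066] op 0.0679 gf 0.0 F [ 0.09 -0.83  0.12]
grip 34.02 [ 0.4505 -0.2721  0.007 ] op 0.0529 gf 47.9 F [-1.19  0.09  4.62]
lift 35.73 [ 0.4496 -0.2719  0.1293] op 0.0526 gf 47.32 F [ 0.32  0.05 -1.04]
over 38.98 [0.659  0.2345 0.1301] op 0.053 gf 47.31 F [ 0.74 -0.02 -1.22]
pre 40.38 [0.6592 0.2357 0.0506] op 0.0525 gf 47.31 F [ 0.07 -1.06 -2.03]
False
down 42.18 [0.659  0.2356 0.0172] op 0.0527 gf 47.43 F [-1.26 -0.07 -0.28]
```

View pics/o1.png

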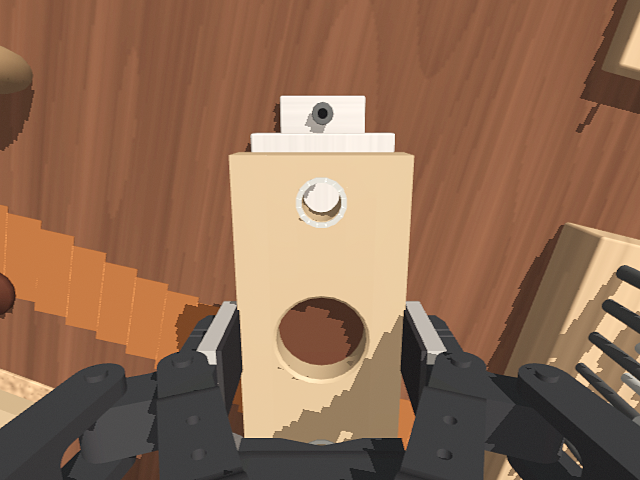

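Plate is held straight and level, hole ring at (321,203). It came down almost home without resistance; release, then measure the ball plate on the mat.

Run:
```python
from h import *
m=[.6589,.2356]
print(manip.move_linear(m+[.0155],v=.01,stop_force=4)); st("down")
manip.gripper_to(.075); st("open"); manip.move_linear(m+[.12],v=.15)
manip.move_to([.60,.19,.20],down(0)); j=grab("wrist","j3.png")
H=[]
for a in(46,-46):
    u=np.radians(103.7); g=proj(j,[m[0]+a/1e3*np.cos(u),m[1]+a/1e3*np.sin(u),.032]); r=ring(j,g,14); X=plane(j,r[0],.032); H.append(X); print("ring",g.round(0),r[0].round(1),np.round(r[1],1),X.round(4))
print("olive plate",((H[0]+H[1])/2).round(4),np.linalg.norm(H[0]-H[1]).round(4))
V=[]
for p in[(.42,-.04,.22),(.50,-.04,.22)]:
    manip.move_to(list(p),down(0)); V.append(grab("wrist"))
X=[]
for a in(46,-46):
    u=np.radians(78.4); w=[.4544+a/1e3*np.cos(u),.0092+a/1e3*np.sin(u),.019]
    r=[ring(d,proj(d,w),14) for d in V]; print([(proj(d,w).round(0),q[0].round(1),np.round(q[1],1)) for d,q in zip(V,r)])
    t=tri(*[(d,q[0]) for d,q in zip(V,r)]); X.append(t); print(t.round(4))
c=(X[0]+X[1])/2; print("ball",c.round(4),np.linalg.norm(X[0]-X[1]),np.degrees(np.arctan2(*(X[0]-X[1])[[1,0]])))
```

```text
True
down 42.39 [0.6589 0.2356 0.0172] op 0.0526 gf 47.96 F [-0.89  0.    4.33]
open 42.74 [0.6579 0.235  0.0156] op 0.0748 gf 0.0 F [ 0.58  0.37 -0.64]
ring [393.  90.] [391.6  90.4] [22.3 23.3] [0.6474 0.2803 0.032 ]
ring [417. 219.] [415.7 219.1] [20.4 19.6] [0.669 0.191 0.032]
olive plate [0.6582 0.2357 0.032 ] 0.0918
[(array([378.,  91.]), array([377.3,  90.8]), array([19.8, 20.5])), (array([273.,  93.]), array([271. ,  92.5]), array([21., 20.]))]
[0.4627 0.0541 0.022 ]
[(array([351., 209.]), array([350., 209.]), array([18., 18.])), (array([253., 210.]), array([251.5, 210.5]), array([18.4, 18.4]))]
[ 0.4441 -0.0357  0.0201]
ball [0.4534 0.0092 0.0211] 0.09177291793247132 78.33327699281548
```

Olive plate is home (holes spacing 91.8 mm, 0.7 mm off the jig centre). Ball plate to the cradle, then look.

Run:
```python
from h import *
p=[.4536,.0092]
manip.gripper_to(.068)
manip.move_to(p+[.12],down(np.radians(-11.7)))
manip.move_linear(p+[.03],v=.15)
print(manip.move_linear(p+[.0045],v=.04,stop_force=6)); st("down")
manip.gripper_to(.04,45); st("grip")
manip.move_linear(p+[.12],v=.1); st("lift")
m=[.4528,-.2727]
manip.move_linear(m+[.12],down(np.radians(12)),v=.2)
manip.move_linear(m+[.03],v=.08); manip.hold(.2); st("pre")
print(manip.move_linear(m+[.0065],v=.02,stop_force=3)); st("down")
manip.gripper_to(.075); st("open"); manip.move_linear(m+[.12],v=.15)
manip.move_to([.50,-.33,.26],down(0)); d=grab("wrist","c1.png")
X=[]
for a in(46,-46):
    u=np.radians(102); r=ring(d,proj(d,[m[0]+a/1e3*np.cos(u),m[1]+a/1e3*np.sin(u),.022]),14); X.append(plane(d,r[0],.022))
print("ball",((X[0]+X[1])/2).round(4),np.linalg.norm(X[0]-X[1]))
```

```text
False
down 48.12 [0.4536 0.0093 0.0045] op 0.0683 gf 0.0 F [ 0.16  0.56 -0.86]
grip 48.4 [0.4538 0.0093 0.005 ] op 0.0524 gf 47.38 F [-1.08  0.27  4.97]
lift 49.71 [0.4532 0.0092 0.1195] op 0.053 gf 47.22 F [-0.94 -0.07 -0.6 ]
pre 52.74 [ 0.4529 -0.273   0.0304] op 0.0528 gf 47.22 F [ 0.16 -0.25 -0.9 ]
True
down 53.75 [ 0.4527 -0.2726  0.008 ] op 0.0523 gf 47.86 F [-1.34  0.02  5.02]
open 54.1 [ 0.4519 -0.2723  0.0072] op 0.0753 gf 0.0 F [ 0.01  0.66 -0.04]
ball [ 0.4517 -0.2721  0.022 ] 0.09210620749546496
```

View pics/c1.png

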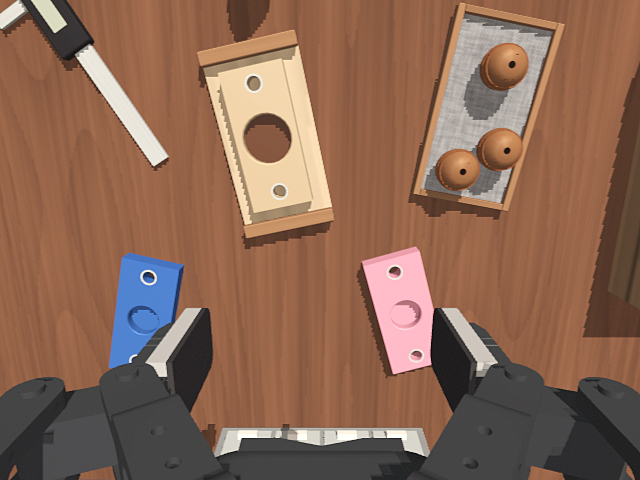

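Ball plate lies flat between the cleats at about (267,138), and all three beads are upright in the tray. Finally, the blank.

```bash
python3 - <<'E'
from h import *
p=[.462,.2875]
manip.gripper_to(.06)
manip.move_to(p+[.12],down(np.radians(13.7)))
print(manip.move_linear(p+[.0155],v=.08,stop_force=6)); st("down")
manip.gripper_to(.01,25); st("grip")
manip.move_linear(p+[.13],v=.12); st("lift"); grab("wrist","e1.png")
m=[.6585,.2356]
manip.move_linear(m+[.13],v=.15); manip.move_linear(m+[.055],v=.1); manip.hold(.2); st("pre")
grab("wrist","e2.png")
print(manip.move_linear(m+[.0345],v=.015,stop_force=2.5)); st("down")
E
python3 -c "
import cv2,numpy as np
cv2.imwrite('pics/m6.png',cv2.resize(np.hstack([cv2.imread('pics/e1.png'),cv2.imread('pics/e2.png')]),(800,300),interpolation=3))"
```

```text
False
down 59.75 [0.4623 0.2877 0.016 ] op 0.06 gf 0.0 F [ 0.45  0.54 -0.38]
grip 60.17 [0.4622 0.2876 0.0159] op 0.0241 gf 24.56 F [-0.69 -1.    5.02]
lift 61.27 [0.4616 0.287  0.1292] op 0.0239 gf 24.53 F [ 0.08 -0.03  0.01]
pre 63.92 [0.6589 0.2358 0.0558] op 0.024 gf 24.54 F [-0.53 -0.69 -1.05]
True
down 65.01 [0.6584 0.2356 0.038 ] op 0.0242 gf 24.92 F [-1.   -0.62  4.96]
```

View pics/m6.png

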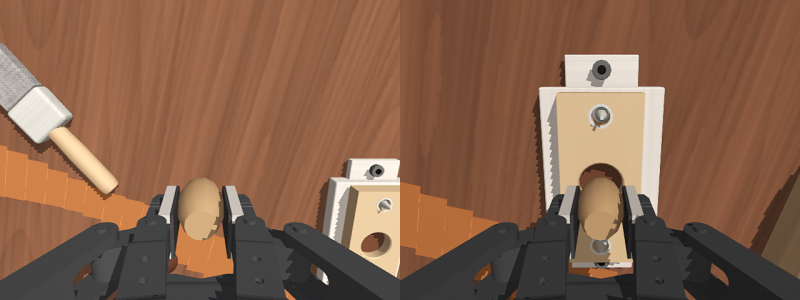

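Blank is held upright (half-scale (200,205) and (600,210)). Contact came at the expected floor height, so release and check.

Run:
```python
from h import *
m=[.6585,.2356]
manip.gripper_to(.05); manip.hold(.2); st("open")
manip.move_linear(m+[.14],v=.12)
manip.move_to([.62,.17,.22],down(0)); manip.hold(.3); grab("wrist","f1.png"); grab("side","f2.png"); grab("scene","f3.png")
f=cv2.imread("pics/f2.png")[240:360,100:260]; s=cv2.imread("pics/f3.png")[310:430,370:530]
w=cv2.imread("pics/f1.png")
cv2.imwrite("pics/m7.png",np.hstack([cv2.resize(w,(480,360)),cv2.resize(np.vstack([f,s]),(240,360),interpolation=2)]))
```

```text
open 65.58 [0.6578 0.2352 0.0369] op 0.0499 gf 0.0 F [ 0.47 -0.76  0.73]
```

View pics/m7.png

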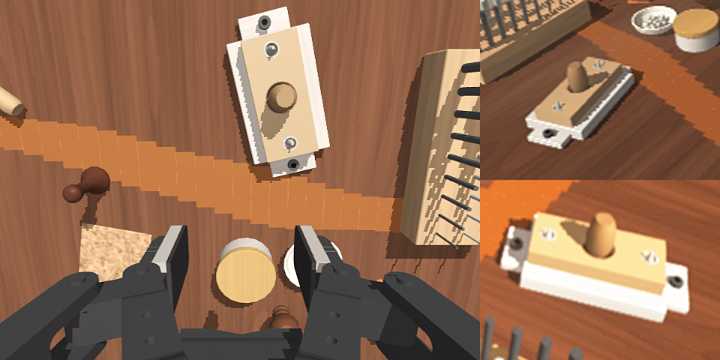

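The wrist view shows the blank upright in the pocket at (282,97). The two crops agree, with the plate fully down on the pins. Handing in.

```bash
python3 -c "
from cell import manip
print(manip.sign_off())"
```

```text
the job is handed in; nothing more can be done
None
```

The changeover is finished and handed in at about 68 s of the 128 s allowed: ball bead standing in the tray, olive plate home on the pins, ball plate flat in the cradle, and olive blank upright in its pocket, all as last seen in the pictures; the hand-in call returned no verdict.

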